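# Face the pipe's stripe to the code reader and hold its sprung shutter open

### The arm

A 6-joint arm with a two-finger parallel gripper is mounted at the origin on a cart in front of the work surface, level with it; the furniture and walls round the work are solid. World frame = base frame: x ahead of the robot, y to its left, z up, the work surface at z = 0. Lengths are in m, angles in rad, forces in N, time in s.
With the tool pointing down it reaches from about 0.375 to 0.975 m from the base axis. Payload 3.8 kg.
Tool frame: the origin (TCP) lies midway between the tips of the shut fingers; the grasp point (between the pads) lies 19 mm behind it; z points along the fingers, y is the direction in which the jaws open and shut (so a half turn about z gives the same grasp; the last joint's range is limited). The gripper opens to 85 mm and grips with 20 to 120 N. Pads are 22 mm wide; open, the fingers measure 114 mm over their backs; the gripper's body (76 mm by 85 mm) begins 54 mm behind the grasp point. The pads swing forward as they close: fully open they stand 13 mm farther back than shut.
Start: joints at [1.235, 0.264, 1.604, -0, 1.274, -0.037], TCP at [0.199, 0.645, 0.208] pointing down, gripper open.
Joint ranges: [-2.63, 2.63], [-0.94, 2.18], [0.31, 2.57], [-1.31, 4.45], [0, 2.66], [-2.55, 2.55]. Speed limits (rad/s): [2.57, 2.57, 3.14, 3.14, 3.14, 3.14].

### API

Orientations are given as a rotation vector (axis times angle).
In Python, from workcell import bot gives the robot as it stands.
- The arm moves only by the tool arm_command, never from a script. Its argument "targets" is text: rows parted by semicolons, each of 7 numbers parted by spaces: the shift along the tool's x, y, z in mm, then the turn, a rotation vector about the tool's x, y, z in degrees, then the opening, from 0 (shut) to 1 (fully open). A call has 1 to 10 rows; each row is the pose to reach, as a shift and turn from the pose commanded when the call began, along the tool's axes at that moment; what a row does not reach only later rows make up. A row lasts 1/12 s, in which the tool goes at most 41.7 mm and 7.16 degrees, less where a joint would pass 70% of its speed; a pose out of reach is approached as far as the arm can. A call with a gripper value outside its range is refused whole. The fingers move at their own pace and stop on an object; "newtons" is the grip in N (left out, the last holds). Time passes only in rows, so rows that repeat a pose let the fingers close. It gives the time, the measured TCP pose, the force and the opening at its end, in the units of the state.
- bot.read_state(): the state, without advancing time (a new reading comes with each control period).
- bot.read_camera(name): name is "scene" or "top" or "wrist"; returns (picture, depth): 384x512x3 uint8, blue, green, red; 384x512 float32, m along the optical axis (not along the pixel's ray), 0 where there is no reading.
- bot.camera_params(name): a dict with "fov_y" (degrees; the focal length in pixels is half the picture's height over the tangent of half this angle, whatever the lens; pixels are square), "cx", "cy" (the principal point, pixels), "xyz" and "rotation" of the camera in the world; the wrist camera has in their place "T_tool_cam" (4x4, takes a point from camera to tool coordinates, whose origin is the TCP and whose axes are the flange's). Camera axes: x right, y up, looking along -z (the intrinsics and any distortion apply to the point x, -y, -z); pixel columns grow to the right and rows downward; lengths in m; the calibration is good to about 2 mm. A picture is of the moment at which its call begins: read the wrist's pose just before it. camera_params takes no time and is no camera call.
- bot.finish_job(): hands the job in, once; it reports no verdict.
The state is a dict: "time": time; "q": joint angles; "joint_vel": joint speeds; "joint_torque": joint torques, N m; "tool_pos": TCP position; "tcp_rot": TCP orientation; "wrist_force": force on the tool from outside, world axes, zero at the start; "torque": the same for the moment, N m; "width": opening from 0.0 (shut) to 1.0 (fully open).
Only numpy, scipy, OpenCV 4.12 (cv2) and the standard library are available. Lean on these libraries where they do the work, as an engineer would, in place of code of your own. Each camera call takes 0.05 s, during which the arm holds its last target.

### The job

Turn the capped pipe standing in the round seat until its white stripe faces straight at the code reader's lens, leave it standing in the seat and let go of it. Then swing the reader's spring-loaded shutter arm aside (the red post is its handle), against the spring all the way to its stop, and finish while still holding it there so that the lens can see the pipe; if let go, it springs shut. Leave the orange cup, the nut and the bolt where they are.

Things in the scene. Friction and masses are not known exactly. Their poses are not given: they have to be found in the camera images.
- reader: Code-reader fixture fixed to the bench: aluminium base plate 310 x 120 x 10 mm (x from -55 to +255 mm, y from -60 to +60 mm in its own frame). Origin on the bench under the pipe seat's axis; its x axis points from the seat to the lens, z up. At x 135 to 235 mm, y -38 to +38 mm stands the blue reader block, top at z 65 mm, lens in the middle of the face that looks at the seat.
- seat (a point): Centre of the seat's floor (10 mm above the bench, on the fixture's origin axis): a dark steel ring, inside diameter 46 mm, 8 mm high, in which the pipe stands loosely. Axes as reader.
- lens (a point): Centre of the round green lens in a black bezel, on the blue block's face, 130 mm from the seat's axis and 42 mm above the bench.
- pipe: The loose pipe that stands in the seat: dark steel, 42 mm in diameter, 120 mm tall, 250 g, with a blue plastic cap at the top. Origin at the centre of its foot, z up, own x axis points to its white stripe.
- pipe_center (a point): Centre of the pipe, half-way up (70 mm above the bench as it stands). Axes as pipe: x points to the white stripe. At the start the stripe is turned 0.6 to 2.4 rad counter-clockwise (from above) from the direction to the lens; it can be turned in its seat in one or more grasps.
- stripe (a point): Middle of the 8 mm wide white stripe that runs up the pipe's side (21 mm from the axis, half-way up) and across the top of the cap from its centre to its edge.
- shutter_angle (a joint): Angle of the shutter arm about its upright pivot on top of the reader block: 0 is shut (arm points from the pivot at the seat, its black flag before the lens), grows as the post swings towards the fixture's -y side (counter-clockwise from above), 1.05 rad is the stop. Spring torque 0.20 N m at 0 and 0.62 N m at the stop: at the post 2.4 N rising to 7.3 N; it springs shut when let go.
- shutter_pivot (a point): Point on the shutter's upright pivot axis, at the height of the post's centre (98 mm above the bench), 195 mm from the seat's axis along the fixture's x. The pivot's hub and spring below it reach 90 mm above the bench.
- shutter: The shutter arm, a steel cage of two bars with a black flag, 38 mm wide, hanging before the lens and an upright red post on its outer end. Origin on the pivot axis at the block's top (65 mm above the bench); its own -x axis points from the pivot to the post. Arm 8 mm thick and 24 mm wide, upper face 77 mm above the bench.
- post_center (a point): Centre of the upright red post, 85 mm from the pivot axis: round, 14 mm in diameter, 42 mm tall. This point is half-way up, 98 mm above the bench (its top is at 119 mm).
- orange_cup: Orange ceramic cup, 23 mm in diameter, 42 mm tall, standing left of the fixture; origin at its foot. Leave alone.
- nut: Large steel nut, 36 x 41 x 19 mm, lying right of the fixture; origin under its centre. Leave alone.
- bolt: Steel bolt, 71 mm long, lying left of the fixture near the blue block; origin under its centre. Leave alone.

How it is judged:
On the way, in this order (a step that is already met when the one before it is completed fails the run):
1. the pipe stands in its seat, let go, its white stripe facing the lens (horizontal distance between pipe_center and seat below 0.008 m and angle between pipe_center's own z axis and vertical below 0.08 rad and z of pipe_center in the frame of seat below 0.066 m and y of stripe in the frame of reader between -0.0065 and 0.0065 m and x of stripe in the frame of reader above 0.012 m and contact force between the fingers and pipe below 0.1 N), for 0.2 s.
2. the shutter arm is swung to its stop and held there (value of joint shutter_angle above 0.98 rad and contact force between the fingers and shutter above 1 N), for 0.2 s.
At the end, for the whole second after the job is handed in: The fingers hold the shutter arm (over 1 N), it is still and within 0.07 rad of its stop; the pipe is untouched, upright (0.08 rad) in its seat (axis within 8 mm), its stripe towards the lens and within 6.5 mm of the line from seat to lens (about 18 degrees) (all of step 1 and all of step 2 and velocity of joint shutter_angle between -0.1 and 0.1 rad/s); the arm keeps its last pose, push and grip.
It fails at once if the orange cup is moved by more than 30 mm (distance of orange_cup from where it was at the start of the episode above 0.03 m).
It fails at once if the nut is moved by more than 30 mm (distance of nut from where it was at the start of the episode above 0.03 m).
It fails at once if the bolt is moved by more than 30 mm (distance of bolt from where it was at the start of the episode above 0.03 m).
It also fails if it takes over 64 s, if anything falls off the work surface, if the arm or the gripper's body presses on something with over 40 N, if the wrist force passes 120 N, or if a joint passes its speed limit or range.

## Working session

There is one attempt and no reset: what is moved stays moved. The work goes in short steps, Python scripts to look and compute and a tool call to move; the robot and the scene stay as the last step left them, time stands still between calls to the robot, and variables do not carry over. Pictures are saved under pics/ and viewed, and the job is handed in when it is done.

Besides the shell and the picture viewer there is one more tool, called after "Request:" as a command line: name --argument value ..., lists and objects as JSON in quotes. arm_command: Moves the arm, as the interface text tells. Its arguments: {"type":"object","properties":{"targets":{"type":"string"},"newtons":{"type":"number"}},"required":["targets"]}

```bash
mkdir -p pics; ls
cat > h.py <<'E'
import numpy as np, cv2
from scipy.spatial.transform import Rotation as R
from workcell import bot
E
python3 - <<'E'
from h import *
s=bot.read_state(); print(s)
for n in ("scene","top","wrist"):
    print(n,bot.camera_params(n))
for n in ("scene","top"):
    p,d=bot.read_camera(n); cv2.imwrite(f"pics/{n}0.png",p); np.save(f"{n}0.npy",d)
E
```

```text
pics
{'time': 0.0, 'q': array([ 1.23508935e+00,  2.64759007e-01,  1.60539189e+00,  9.51895863e-06,
        1.27372868e+00, -3.68976299e-02]), 'joint_vel': array([-3.24788255e-04, -3.02246557e-04, -4.87883153e-05,  1.16596646e-06,
        1.24836969e-03, -1.52146244e-03]), 'joint_torque': array([ 1.39821877e-04, -5.15111482e+01, -3.67310035e+01, -1.29019522e-04,
        1.31396975e-02, -5.54349057e-06]), 'tool_pos': array([0.1984403 , 0.64433086, 0.20654851]), 'tcp_rot': array([-0.46756405, -3.10616456,  0.00352699]), 'wrist_force': array([0.5784643 , 0.21595404, 0.51032253]), 'torque': array([-0.02569621,  0.01499685, -0.06267045]), 'width': 1.003140351397806}
scene {'fov_y': 51.01704376566592, 'cx': 249.89794325370255, 'cy': 193.50872495724096, 'xyz': array([ 0.03640885, -0.31039801,  0.64458176]), 'rotation': array([ 0.80619472, -0.42008932, -0.89363767])}
top {'fov_y': 43.59837477021408, 'cx': 259.03647540073996, 'cy': 187.62369634880375, 'xyz': array([0.45430978, 0.07341074, 1.27074154]), 'rotation': array([ 0.06304546, -0.07095549, -1.56029613])}
wrist {'fov_y': 59.5082934394239, 'cx': 260.6552410621457, 'cy': 194.8629033039024, 'T_tool_cam': array([[-6.63594135e-04,  9.53996707e-01,  2.99816349e-01,
         7.68035439e-02],
       [ 9.99999614e-01,  4.60169922e-04,  7.49102873e-04,
         5.90403845e-04],
       [ 5.76675208e-04,  2.99816730e-01, -9.53996644e-01,
        -1.65485589e-01],
       [ 0.00000000e+00,  0.00000000e+00,  0.00000000e+00,
         1.00000000e+00]])}
```

View pics/scene0.png

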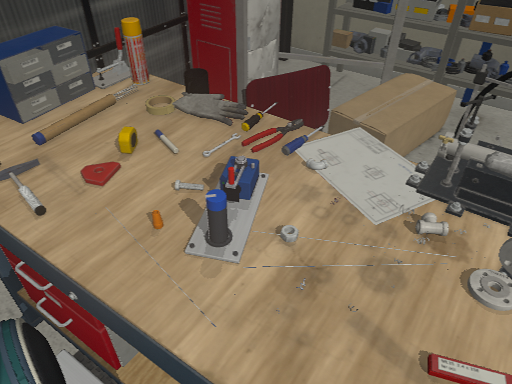

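View pics/top0.png

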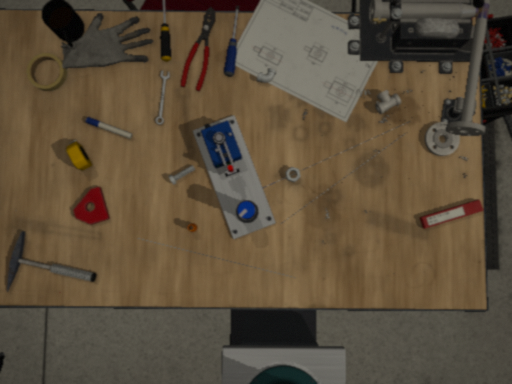

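```bash
cat >> h.py <<'E'
def cam(n,s=None):
    c=bot.camera_params(n); f=192/np.tan(np.radians(c['fov_y'])/2)
    if n=='wrist':
        s=s or bot.read_state(); T=np.eye(4); T[:3,:3]=R.from_rotvec(s['tcp_rot']).as_matrix(); T[:3,3]=s['tool_pos']
        T=T@c['T_tool_cam']; return f,c['cx'],c['cy'],T[:3,:3],T[:3,3]
    r=np.array(c['rotation']); M=R.from_rotvec(r).as_matrix()
    return f,c['cx'],c['cy'],M,np.array(c['xyz'])
def ray(C,u,v):
    f,cx,cy,M,o=C; return o,M@np.array([(u-cx)/f,-(v-cy)/f,-1.])
def onz(C,u,v,z):
    o,d=ray(C,u,v); return o+d*(z-o[2])/d[2]
def bydepth(C,D,u,v):
    o,d=ray(C,u,v); return o+d*D[int(round(v)),int(round(u))]
def proj(C,p):
    f,cx,cy,M,o=C; q=M.T@(np.asarray(p)-o); return cx+f*q[0]/-q[2], cy-f*q[1]/-q[2]
def crop(img,x0,x1,y0,y1,k): return cv2.resize(img[y0:y1,x0:x1],None,fx=k,fy=k,interpolation=cv2.INTER_CUBIC)
E
python3 - <<'E'
from h import *
p=cv2.imread('pics/top0.png'); D=np.load('top0.npy'); C=cam('top')
cv2.imwrite('pics/top0c.png',crop(p,180,300,105,245,4))
q=cv2.imread('pics/scene0.png'); cv2.imwrite('pics/scene0c.png',crop(q,140,300,140,270,4))
for u,v in [(350,250),(150,200),(247,211),(225,150),(230,169),(210,165),(220,130),(55,290)]: print(u,v,bydepth(C,D,u,v).round(4))
Cs=cam('scene');Ds=np.load('scene0.npy')
for u,v in [(217,197),(231,176),(156,222),(214,222),(290,234)]: print(u,v,bydepth(Cs,Ds,u,v).round(4))
E
```

```text
350 250 [ 0.4007 -0.1736 -0.0019]
150 200 [ 0.5275  0.356  -0.0007]
247 211 [0.4962 0.0963 0.1254]
225 150 [0.6526 0.1551 0.0645]
230 169 [0.5979 0.1388 0.1152]
210 165 [0.6211 0.1978 0.01  ]
220 130 [0.7054 0.1691 0.0575]
55 290 [ 0.2901  0.5974 -0.003 ]
217 197 [0.4963 0.0916 0.1298]
231 176 [0.5974 0.1346 0.1003]
156 222 [0.4488 0.2353 0.0193]
214 222 [0.4811 0.091  0.0737]
290 234 [ 0.5913 -0.0279  0.0169]
```

View pics/top0c.png

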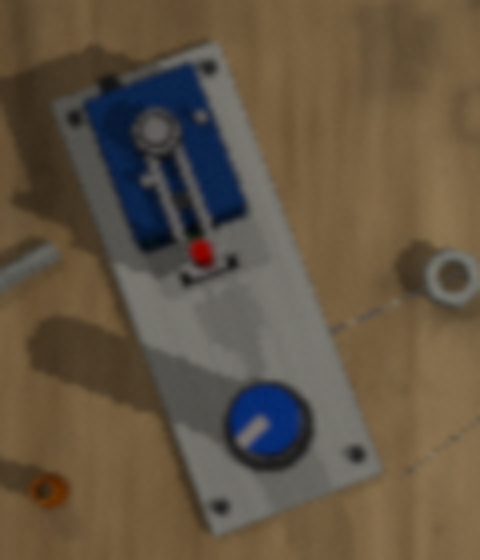

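View pics/scene0c.png

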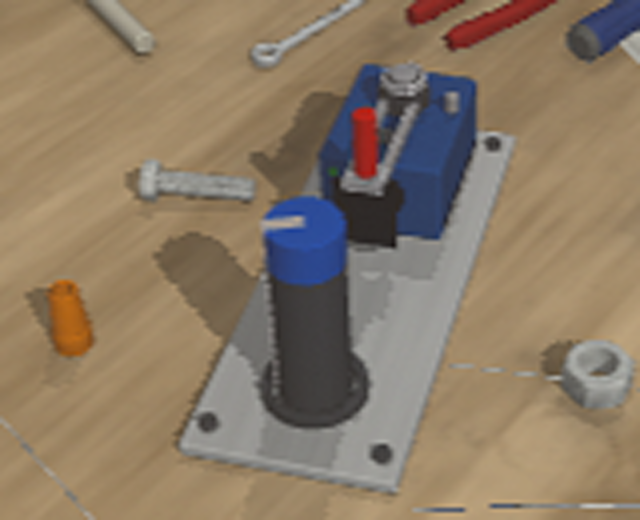

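Run:
```python
from h import *
p=cv2.imread('pics/top0.png'); C=cam('top')
hsv=cv2.cvtColor(p,cv2.COLOR_BGR2HSV)
# plate: mask low saturation, bright, in ROI ; min area rect
x0,x1,y0,y1=185,290,105,245
roi=hsv[y0:y1,x0:x1]
bl=((roi[...,0]>100)&(roi[...,0]<130)&(roi[...,1]>120)).astype(np.uint8)
n,l,st,ce=cv2.connectedComponentsWithStats(bl)
for i in range(1,n):
    if st[i,4]>30:
        u,v=ce[i]+[x0,y0]; print('blue',st[i],u,v,onz(C,u,v,.13).round(4),onz(C,u,v,.065).round(4))
pl=(roi[...,1]<60).astype(np.uint8)|bl
pl=cv2.morphologyEx(pl,cv2.MORPH_OPEN,np.ones((3,3))); pl=cv2.morphologyEx(pl,cv2.MORPH_CLOSE,np.ones((9,9)))
cs,_=cv2.findContours(pl,0,2); c=max(cs,key=cv2.contourArea)
r=cv2.minAreaRect(c); b=cv2.boxPoints(r)+[x0,y0]
P=np.array([onz(C,u,v,.01) for u,v in b]); print(b.round(1),P.round(4))
print(np.linalg.norm(P-np.roll(P,-1,0),axis=1), P.mean(0))
for a,bb in zip(P,np.roll(P,-1,0)): print(np.degrees(np.arctan2(*(bb-a)[[1,0]])))
red=((roi[...,0]<8)|(roi[...,0]>172))&(roi[...,1]>150)
v,u=np.nonzero(red); u=u.mean()+x0;v=v.mean()+y0; print('red',u,v,onz(C,u,v,.119),onz(C,u,v,.115))
# stripe px in cap
yy,xx=np.mgrid[y0:y1,x0:x1]
m=(np.hypot(xx-247,yy-211)<9)
print(roi[205-y0:219-y0,239-x0:256-x0,1]);
```

```text
blue [ 16  16  40  46 737] 220.1112618724559 141.8629579375848 [0.6615 0.1627 0.13  ] [0.6733 0.1678 0.065 ]
blue [ 52  96  18  18 223] 246.44843049327355 209.02690582959642 [0.5007 0.0975 0.13  ] [0.5033 0.0989 0.065 ]
[[191.8 130.1]
 [234.6 114. ]
 [275.5 222.9]
 [232.6 239. ]] [[0.7142 0.2479 0.01  ]
 [0.7589 0.1345 0.01  ]
 [0.4698 0.0236 0.01  ]
 [0.427  0.1353 0.01  ]]
[0.12188949 0.30963761 0.11959519 0.30859708] [0.59249296 0.13533674 0.01      ]
-68.49289941695613
-159.00812634873589
111.01441158944446
21.416935013130352
red 229.92592592592592 167.55555555555554 [0.6009364  0.13882915 0.119     ] [0.60144564 0.13905634 0.115     ]
[[211 233 243 237 241 244 235 246 239 244 241 237 246 226 196 127  11]
 [237 239 239 237 235 241 237 239 246 244 239 239 239 234 221 169  62]
 [240 243 239 246 237 228 232 235 241 241 250 241 244 239 226 170  77]
 [238 244 239 232 205 171 168 196 230 235 246 239 241 239 222 167  89]
 [241 239 232 195 133  71  68 126 198 230 248 233 239 237 220 175 110]
 [236 227 195 128  52  14  12  63 154 223 239 239 239 237 223 182 107]
 [231 198 126  53   9  19   9  57 146 219 239 239 235 237 225 178  94]
 [191 131  51   7  21  11  36 109 186 230 237 239 241 241 221 176  87]
 [117  51  12  19  11  41 118 184 228 235 237 239 237 241 213 154  54]
 [ 33  12  19   9  46 124 190 230 239 241 239 244 239 230 201 104  28]
 [ 15  23   9  44 124 194 236 232 239 239 241 241 240 208 154  51   8]
 [ 21   9  33 113 189 227 239 239 244 237 236 232 209 151  56   8   9]
 [ 12  13  59 129 187 219 238 238 235 232 227 201 132  45   0   0  14]
 [  7   7  26  60  94 135 168 182 185 182 153 103  44   7  15  14  10]]
```

```bash
cat >> h.py <<'E'
SEAT=np.array([.4992,.0993,.01]); YAW=np.radians(21.1)
def fx(x,y,z): 
    c,s=np.cos(YAW),np.sin(YAW); return np.array([SEAT[0]+c*x-s*y,SEAT[1]+s*x+c*y,z])
def info(s=None):
    s=s or bot.read_state(); M=R.from_rotvec(s['tcp_rot']).as_matrix()
    print('t %.2f'%s['time'],'pos',s['tool_pos'].round(4),'yawx %.1f'%np.degrees(np.arctan2(M[1,0],M[0,0])),'z',M[:,2].round(3),'q',s['q'].round(3),'F',s['wrist_force'].round(1),'w %.3f'%s['width'])
def plan(pos,yaw_deg,s=None):
    s=s or bot.read_state(); M=R.from_rotvec(s['tcp_rot']).as_matrix()
    y=np.radians(yaw_deg); x=np.array([np.cos(y),np.sin(y),0]); z=np.array([0,0,-1.]); T=np.stack([x,np.cross(z,x),z],1)
    d=M.T@(np.asarray(pos)-s['tool_pos'])*1000; r=np.degrees(R.from_matrix(M.T@T).as_rotvec())
    print('shift',d.round(1),'rot',r.round(2))
E
python3 - <<'E'
from h import *
p=cv2.imread('pics/top0.png'); C=cam('top')
hsv=cv2.cvtColor(p,cv2.COLOR_BGR2HSV)
yy,xx=np.mgrid[0:384,0:512]
m=(np.hypot(xx-246.4,yy-210.5)<14)&(hsv[...,2]>70)
bl=m&(hsv[...,1]>150)&(hsv[...,0]>100)&(hsv[...,0]<130)
cs,_=cv2.findContours(bl.astype(np.uint8),0,2);c=max(cs,key=cv2.contourArea)
ci=cv2.minEnclosingCircle(c);print(ci); cc=onz(C,*ci[0],.13);print('cap',cc, 'diam',2*ci[1]*1.14/480)
st=m&(hsv[...,1]<110)&(np.hypot(xx-ci[0][0],yy-ci[0][1])<ci[1]-.5)&(hsv[...,2]>100)
v,u=np.nonzero(st);print(len(u),u.mean(),v.mean(),hsv[v,u,2])
l=cv2.fitLine(np.stack([u,v],1).astype(np.float32),2,0,.01,.01).ravel();print(l)
a=onz(C,l[2],l[3],.13);b=onz(C,l[2]+3*l[0],l[3]+3*l[1],.13);print('line ang',np.degrees(np.arctan2(*(b-a)[[1,0]])),'centre ang',np.degrees(np.arctan2(*(a-cc)[[1,0]])))
info(); plan([*SEAT[:2],.2],0)
E
```

```text
((246.0, 209.39999389648438), 8.772788047790527)
cap [0.499804   0.09859376 0.13      ] diam 0.041670743227005
29 243.0 212.10344827586206 [111 109 112 111 110 110 111 113 120 113 111 109 110 120 115 112 112 109
 110 119 114 111 109 118 112 111 110 112 111]
[  0.7335166  -0.6796716 243.        212.10345  ]
line ang -46.58723085816939 centre ang 132.61634599838246
t 0.10 pos [0.1985 0.6444 0.2067] yawx 162.9 z [-0.001 -0.002 -1.   ] q [ 1.235  0.265  1.605  0.     1.274 -0.037] F [-0.6  0.   0.2] w 0.997
shift [-447.9 -432.4    7.5] rot [-3.0000e-02  1.7000e-01  1.6288e+02]
```

```bash
python3 -c "
from h import *
plan([.4995,.099,.2],160)"
```

```text
shift [-448.3 -432.6    7.5] rot [-0.12 -0.    2.88]
```

Request:
arm_command --targets "-448 -432 8 0 0 3 1;-448 -432 8 0 0 3 1;-448 -432 8 0 0 3 1;-448 -432 8 0 0 3 1;-448 -432 8 0 0 3 1;-448 -432 8 0 0 3 1;-448 -432 8 0 0 3 1;-448 -432 8 0 0 3 1;-448 -432 8 0 0 3 1;-448 -432 8 0 0 3 1" --newtons 40

```text
time: 0.93
tool_pos: [0.4004, 0.2784, 0.2022]
tcp_rot: [-0.548, -3.093, 0.0]
wrist_force: [1.1, -0.1, -1.1]
width: 1.002
```

```bash
python3 -c "
from h import *
info();plan([.4995,.099,.2],160)"
```

```text
t 0.93 pos [0.4004 0.2784 0.2022] yawx 159.9 z [-0. -0. -1.] q [ 0.557 -0.092  1.999 -0.     1.234 -0.663] F [ 1.1 -0.1 -1.1] w 1.002
shift [-154.7 -134.4    2.2] rot [-0.01 -0.01 -0.1 ]
```

Request:
arm_command --targets "-155 -134 2 0 0 0 1;-155 -134 2 0 0 0 1;-155 -134 2 0 0 0 1;-155 -134 2 0 0 0 1;-155 -134 2 0 0 0 1;-155 -134 2 0 0 0 1;-155 -134 2 0 0 0 1"

```text
time: 1.52
tool_pos: [0.4999, 0.0994, 0.2]
tcp_rot: [-0.556, -3.091, 0.0]
wrist_force: [-0.0, 0.1, 0.3]
width: 1.003
```

```bash
python3 -c "
from h import *
info();plan([.4995,.099,.09],160);C=cam('wrist')
p,d=bot.read_camera('wrist');cv2.imwrite('pics/w1.png',p);np.save('w1.npy',d)
print(proj(C,[.4995,.099,.13]),proj(C,fx(110,0,.119)) if 0 else '')
"
```

```text
t 1.52 pos [0.4999 0.0994 0.2   ] yawx 159.6 z [-0.001 -0.    -1.   ] q [ 0.147 -0.045  1.96   0.     1.228 -1.068] F [-0.   0.1  0.3] w 1.003
shift [  0.2  -0.4 110. ] rot [-0.03 -0.06 -0.38]
(np.float64(259.5060930600499), np.float64(198.25748730560045))
```

View pics/w1.png

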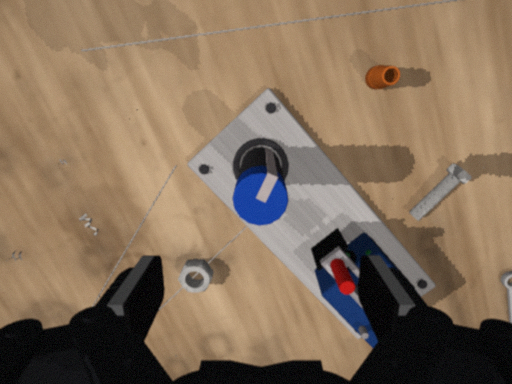

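Request:
arm_command --targets "0 0 40 0 0 0 1;0 0 75 0 0 0 1;0 0 100 0 0 0 1;0 0 110 0 0 0 1;0 0 110 0 0 0 0.3;0 0 110 0 0 0 0.3;0 0 110 0 0 0 0.3;0 0 110 0 0 0 0.3;0 0 110 0 0 0 0.3;0 0 110 0 0 0 0.3" --newtons 40

```text
time: 2.4
tool_pos: [0.5018, 0.1017, 0.0932]
tcp_rot: [0.548, 3.089, 0.003]
wrist_force: [-1.1, -0.3, 6.2]
width: 0.473
```

```bash
python3 -c "
from h import *
info();C=cam('wrist')
p,d=bot.read_camera('wrist');cv2.imwrite('pics/w2.png',p)
"
```

```text
t 2.40 pos [0.5018 0.1017 0.0932] yawx 159.9 z [ 0.005  0.001 -1.   ] q [ 0.151  0.056  2.068  0.     1.013 -1.068] F [-1.1 -0.3  6.2] w 0.473
```

View pics/w2.png

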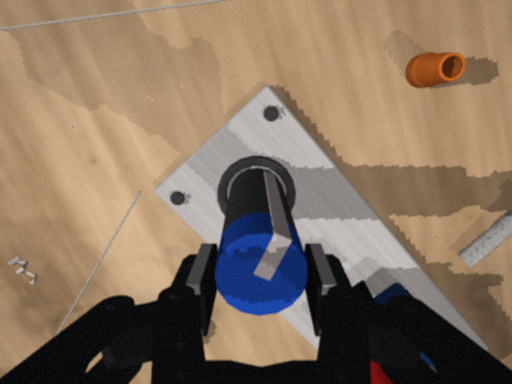

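Request:
arm_command --targets "0 0 0 0 0 6 0.3;0 0 0 0 0 12 0.3;0 0 0 0 0 18 0.3;0 0 0 0 0 24 0.3;0 0 0 0 0 30 0.3;0 0 0 0 0 36 0.3;0 0 0 0 0 42 0.3;0 0 0 0 0 48 0.3;0 0 0 0 0 54 0.3;0 0 0 0 0 60 0.3"

```text
time: 3.28
tool_pos: [0.5021, 0.1015, 0.0931]
tcp_rot: [2.026, 2.397, 0.006]
wrist_force: [-0.1, -0.7, 6.2]
width: 0.47
```

```bash
python3 -c "
from h import *
info();C=cam('wrist')
p,d=bot.read_camera('wrist');cv2.imwrite('pics/w3.png',p)
"
```

```text
t 3.28 pos [0.5021 0.1015 0.0931] yawx 99.6 z [ 0.005  0.001 -1.   ] q [ 0.151  0.056  2.068 -0.     1.012 -0.016] F [-0.1 -0.7  6.2] w 0.470
```

View pics/w3.png

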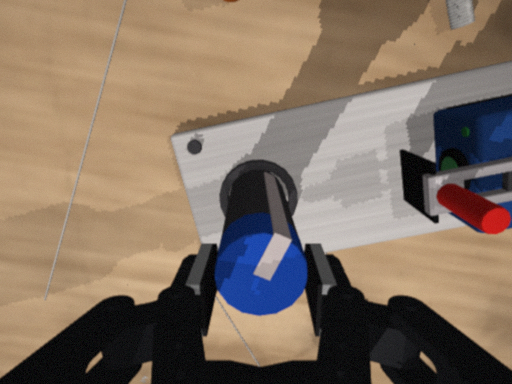

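Request:
arm_command --targets "0 0 0 0 0 6 0.3;0 0 0 0 0 12 0.3;0 0 0 0 0 18 0.3;0 0 0 0 0 24 0.3;0 0 0 0 0 30 0.3;0 0 0 0 0 36 0.3;0 0 0 0 0 42 0.3;0 0 0 0 0 48 0.3;0 0 0 0 0 51 0.3;0 0 0 0 0 51 0.3"

```text
time: 4.17
tool_pos: [0.5028, 0.1005, 0.0931]
tcp_rot: [2.857, 1.297, 0.009]
wrist_force: [2.6, -3.8, 6.1]
width: 0.475
```

```bash
python3 -c "
from h import *
info();C=cam('wrist')
p,d=bot.read_camera('wrist');cv2.imwrite('pics/w4.png',p)
"
```

```text
t 4.17 pos [0.5028 0.1005 0.0931] yawx 48.8 z [ 0.007 -0.001 -1.   ] q [ 0.15   0.056  2.068 -0.003  1.011  0.87 ] F [ 2.6 -3.8  6.1] w 0.475
```

View pics/w4.png

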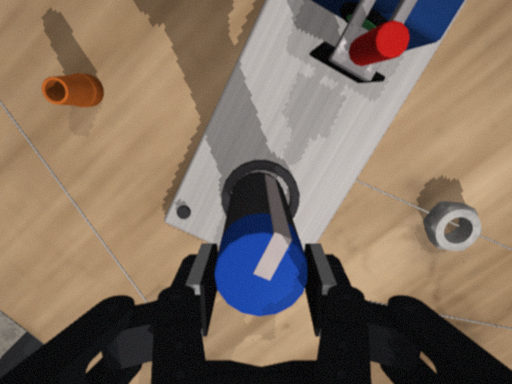

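Request:
arm_command --targets "0 0 0 0 0 0 0.6;0 0 0 0 0 0 0.8;0 0 0 0 0 0 1;0 0 0 0 0 0 1;0 0 0 0 0 0 1;0 0 -30 0 0 0 1;0 0 -65 0 0 0 1;0 0 -100 0 0 0 1;0 0 -120 0 0 0 1;0 0 -120 0 0 0 1"

```text
time: 5.05
tool_pos: [0.5032, 0.1021, 0.2166]
tcp_rot: [2.858, 1.299, 0.015]
wrist_force: [1.2, 0.6, 1.2]
width: 0.996
```

```bash
cat > chk.py <<'E'
from h import *
import sys
n=sys.argv[1]
info()
for cn in ('top','scene'):
    p,d=bot.read_camera(cn);cv2.imwrite(f'pics/{cn}{n}.png',p)
s=bot.read_state();C=cam('wrist',s)
p,d=bot.read_camera('wrist');cv2.imwrite(f'pics/w{n}.png',p)
def stripe(p,C,name):
    hsv=cv2.cvtColor(p,cv2.COLOR_BGR2HSV); c0=np.array(proj(C,[.4995,.099,.13])); yy,xx=np.mgrid[0:384,0:512]
    rr=C[0]*.021/abs((C[3].T@(np.array([.4995,.099,.13])-C[4]))[2])
    bl=((np.hypot(xx-c0[0],yy-c0[1])<1.9*rr)&(hsv[...,1]>150)&(hsv[...,0]>100)&(hsv[...,0]<130)&(hsv[...,2]>75)).astype(np.uint8)
    cs,_=cv2.findContours(bl,0,2);c=max(cs,key=cv2.contourArea)
    (u,v),r=cv2.minEnclosingCircle(c)
    cc=onz(C,u,v,.13)
    # back-project each low-sat pixel to cap plane
    st=(np.hypot(xx-u,yy-v)<r+2)&(hsv[...,1]<100)&(hsv[...,2]>90)
    P=np.array([onz(C,a,b,.13) for b,a in zip(*np.nonzero(st))])
    if len(P)==0: print(name,'none',(u,v,r,rr));return
    dd=P[:,:2]-cc[:2]; k=np.hypot(*dd.T)<.020; dd=dd[k]
    m=dd.mean(0); l=cv2.fitLine(dd.astype(np.float32),2,0,.0001,.01).ravel()
    a2=np.degrees(np.arctan2(l[1],l[0]))
    print(name,'px',(round(u,1),round(v,1)),'r',round(r,1),'exp',round(rr,1),'cap',cc.round(4),'n',len(dd),'stripe ang %.1f line %.1f'%(np.degrees(np.arctan2(m[1],m[0])),a2),'lens',21.1, 'mean r',np.hypot(*m))
stripe(cv2.imread(f'pics/top{n}.png'),cam('top'),'top'); stripe(p,C,'wrist')
cv2.imwrite(f'pics/scene{n}c.png',crop(cv2.imread(f'pics/scene{n}.png'),140,300,140,270,4))
E
python3 chk.py 5
```

```text
t 5.05 pos [0.5032 0.1021 0.2166] yawx 48.9 z [ 0.01   0.002 -1.   ] q [ 0.151 -0.057  1.94   0.     1.248  0.869] F [1.2 0.6 1.2] w 0.996Traceback (most recent call last):
  File "chk.py", line 24, in <module>
    stripe(cv2.imread(f'pics/top{n}.png'),cam('top'),'top'); stripe(p,C,'wrist')
    ~~~~~~^^^^^^^^^^^^^^^^^^^^^^^^^^^^^^^^^^^^^^^^^^^^^^^^^
  File "chk.py", line 13, in stripe
    cs,_=cv2.findContours(bl,0,2);c=max(cs,key=cv2.contourArea)
                                    ~~~^^^^^^^^^^^^^^^^^^^^^^^^
ValueError: max() iterable argument is empty
```

View pics/w5.png

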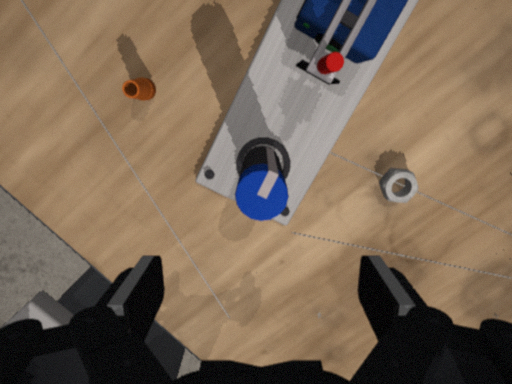

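```bash
sed -i "s/^stripe(cv2.imread.*$/stripe(p,C,'wrist')/" chk.py; python3 chk.py 6
```

```text
t 5.20 pos [0.4991 0.1013 0.2098] yawx 48.9 z [-0.001 -0.    -1.   ] q [ 0.151 -0.053  1.949  0.     1.247  0.869] F [-0.1  0.1 -0.2] w 1.003
wrist px (263.7, 193.0) r 26.7 exp 27.6 cap [0.5005 0.1012 0.13  ] n 308 stripe ang 20.2 line 22.2 lens 21.1 mean r 0.009407315838680238
```

View pics/scene6c.png

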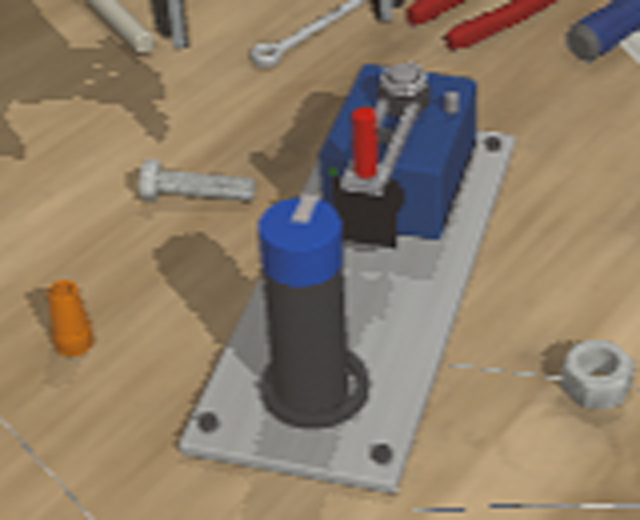

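```bash
python3 -c "
from h import *
plan([.6016,.1389,.19],21.1);plan([.6016,.1389,.087],21.1)"
```

```text
shift [96.5 53.1 17.9] rot [-0.1   0.2  27.79]
shift [ 96.8  53.4 120.9] rot [-0.1   0.2  27.79]
```

Request:
arm_command --targets "32 18 0 0 0 7 1;64 35 0 0 0 14 1;97 53 0 0 0 21 1;97 53 10 0 0 28 1;97 53 20 0 0 28 1;97 53 20 0 0 28 1;97 53 20 0 0 28 1;97 53 20 0 0 28 1"

```text
time: 6.02
tool_pos: [0.6021, 0.1391, 0.19]
tcp_rot: [3.089, 0.572, -0.002]
wrist_force: [0.4, 0.2, -0.2]
width: 0.999
```

```bash
python3 chk.py 7; python3 -c "
from h import *
plan([.6016,.1389,.087],21.1)
p=cv2.imread('pics/w7.png');h=cv2.cvtColor(p,cv2.COLOR_BGR2HSV)
m=(((h[...,0]<8)|(h[...,0]>172))&(h[...,1]>150)).astype(np.uint8)
n,l,st,ce=cv2.connectedComponentsWithStats(m)
C=cam('wrist')
for i in range(1,n):
  if st[i,4]>40: print(st[i],ce[i],onz(C,*ce[i],.1),onz(C,*ce[i],.119))
print(proj(C,[.6016,.1389,.119]),proj(C,[.6016,.1389,.078]))
"
```

```text
t 6.02 pos [0.6021 0.1391 0.19  ] yawx 21.0 z [-0.001 -0.    -1.   ] q [ 0.187  0.17   1.751 -0.     1.223  1.391] F [ 0.4  0.2 -0.2] w 0.999
wrist px (260.6, 321.5) r 28.8 exp 25.9 cap [0.5084 0.1037 0.13  ] n 299 stripe ang 26.3 line 23.3 lens 21.1 mean r 0.003358697896647951
shift [ -1.8  -0.2 104.6] rot [ 0.02 -0.09 -0.18]
[253 176  18  29 407] [261.3955774  190.49140049] [0.60307677 0.13913793 0.1       ] [0.60835629 0.141216   0.119     ]
(np.float64(261.0615004025043), np.float64(199.65585309689484)) (np.float64(260.96716956198117), np.float64(184.8225335890101))
```

View pics/w7.png

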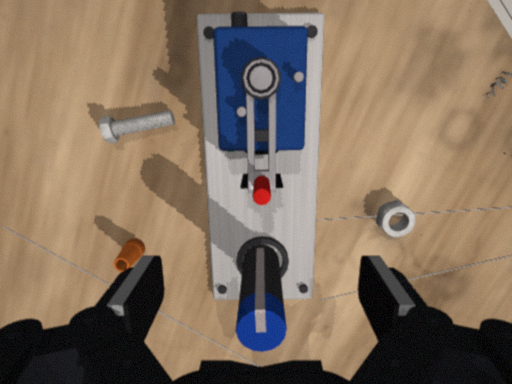

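Request:
arm_command --targets "-1 0 40 0 0 0 1;-1 0 75 0 0 0 1;-1 0 95 0 0 0 1;-1 0 103 0 0 0 1;-1 0 103 0 0 0 0;-1 0 103 0 0 0 0;-1 0 103 0 0 0 0;-1 0 103 0 0 0 0;-1 0 103 0 0 0 0;-1 0 103 0 0 0 0" --newtons 60

```text
time: 7.0
tool_pos: [0.6035, 0.1392, 0.089]
tcp_rot: [3.089, 0.57, 0.004]
wrist_force: [1.2, -4.0, 5.9]
width: 0.145
```

```bash
python3 -c "
from h import *
info()
p,d=bot.read_camera('wrist');cv2.imwrite('pics/w8.png',p)"
```

```text
t 7.00 pos [0.6035 0.1392 0.089 ] yawx 20.9 z [ 0.003  0.    -1.   ] q [ 0.187  0.256  1.843 -0.     1.039  1.393] F [ 1.2 -4.   5.9] w 0.145
```

View pics/w8.png

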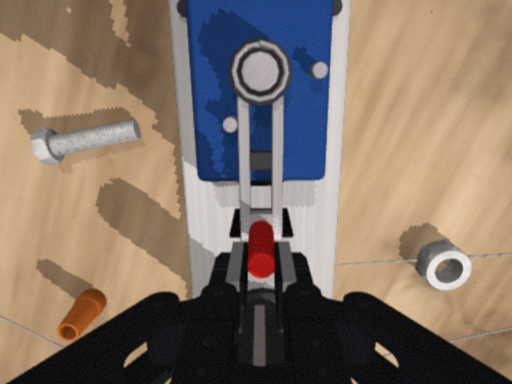

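Request:
arm_command --targets "0.5 8.9 0 0 0 -6 0;1.9 17.7 0 0 0 -12 0;4.2 26.3 0 0 0 -18 0;7.3 34.6 0 0 0 -24 0;11.4 42.5 0 0 0 -30 0;11.4 42.5 0 0 0 -30 0"

```text
time: 7.55
tool_pos: [0.6294, 0.1038, 0.0892]
tcp_rot: [-2.834, -1.353, -0.003]
wrist_force: [-3.9, 2.1, 7.5]
width: 0.113
```

```bash
cat > ang.py <<'E'
from h import *
info(); s=bot.read_state(); v=s['tool_pos']-fx(195,0,0); a=np.arctan2(v[1],v[0])-YAW-np.pi
print('angle rad',(a+np.pi)%(2*np.pi)-np.pi,'r',np.hypot(v[0],v[1]))
E
python3 ang.py
```

```text
t 7.55 pos [0.6294 0.1038 0.0892] yawx 51.0 z [ 0.001  0.002 -1.   ] q [0.124 0.289 1.801 0.002 1.05  0.803] F [-3.9  2.1  7.5] w 0.113
angle rad 0.00021891413319785613 r 194.87692337153007
```

```bash
sed -i 's/fx(195,/fx(.195,/' ang.py; python3 ang.py;python3 -c "
from h import *
p,d=bot.read_camera('wrist');cv2.imwrite('pics/w9.png',p)"
```

```text
t 7.55 pos [0.6294 0.1038 0.0892] yawx 51.0 z [ 0.001  0.002 -1.   ] q [0.124 0.289 1.801 0.002 1.05  0.803] F [-3.9  2.1  7.5] w 0.113
angle rad 0.5353956355421001 r 0.08361989755566511
```

View pics/w9.png

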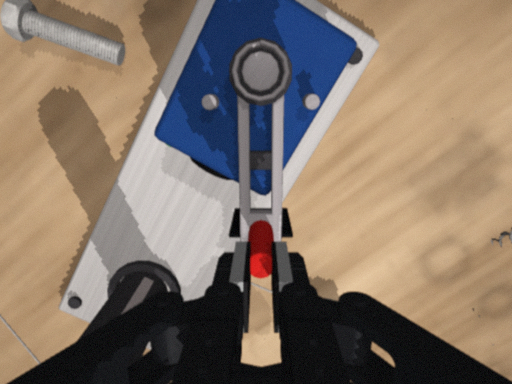

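Request:
arm_command --targets "0.5 8.9 0 0 0 -6 0;1.9 17.7 0 0 0 -12 0;4.2 26.3 0 0 0 -18 0;7.3 34.6 0 0 0 -24 0;11.4 42.5 0 0 0 -30 0;12.1 43.8 0 0 0 -31 0;12.1 43.8 0 0 0 -31 0"

```text
time: 8.18
tool_pos: [0.6695, 0.0861, 0.0892]
tcp_rot: [-2.372, -2.057, 0.0]
wrist_force: [-6.3, 1.3, 8.6]
width: 0.113
```

```bash
python3 ang.py;python3 -c "
from h import *
p,d=bot.read_camera('wrist');cv2.imwrite('pics/w10.png',p)"; python3 ang.py
```

```text
t 8.18 pos [0.6695 0.0861 0.0892] yawx 81.9 z [-0.001  0.001 -1.   ] q [0.09  0.355 1.713 0.002 1.074 0.231] F [-6.3  1.3  8.6] w 0.113
angle rad 1.064466043222538 r 0.08422956502464796
t 8.23 pos [0.6694 0.0861 0.0892] yawx 81.8 z [-0.001  0.001 -1.   ] q [0.09  0.355 1.713 0.002 1.074 0.232] F [-5.8  1.6  8.5] w 0.114
angle rad 1.0623513973040897 r 0.0842092868850847
```

View pics/w10.png

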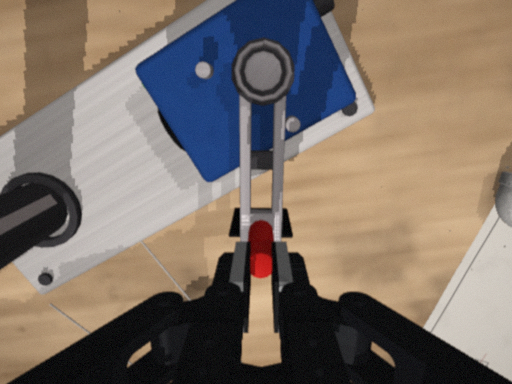

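Request:
arm_command --targets "0 2 0 0 0 0 0;0 4 0 0 0 0 0;0 5 0 0 0 0 0;0 5 0 0 0 0 0;0 5 0 0 0 0 0"

```text
time: 8.65
tool_pos: [0.6706, 0.0858, 0.0891]
tcp_rot: [-2.369, -2.053, 0.009]
wrist_force: [-13.7, 2.7, 14.2]
width: 0.117
```

```bash
python3 ang.py; python3 chk.py 11; python3 ang.py
```

```text
t 8.65 pos [0.6706 0.0858 0.0891] yawx 81.8 z [-0.009  0.001 -1.   ] q [0.089 0.362 1.705 0.003 1.084 0.231] F [-13.7   2.7  14.2] w 0.117
angle rad 1.0768803477056927 r 0.08431827952626846
t 8.65 pos [0.6706 0.0858 0.0891] yawx 81.8 z [-0.009  0.001 -1.   ] q [0.089 0.362 1.705 0.003 1.084 0.231] F [-13.7   2.7  14.2] w 0.117
t 8.80 pos [0.6706 0.0859 0.0891] yawx 81.8 z [-0.008  0.001 -1.   ] q [0.089 0.362 1.705 0.003 1.083 0.231] F [-14.3   2.1  14.3] w 0.111
angle rad 1.0768560622604202 r 0.08430263017929336Traceback (most recent call last):
  File "chk.py", line 24, in <module>
    stripe(p,C,'wrist')
    ~~~~~~^^^^^^^^^^^^^
  File "chk.py", line 13, in stripe
    cs,_=cv2.findContours(bl,0,2);c=max(cs,key=cv2.contourArea)
                                    ~~~^^^^^^^^^^^^^^^^^^^^^^^^
ValueError: max() iterable argument is empty
```

View pics/w11.png

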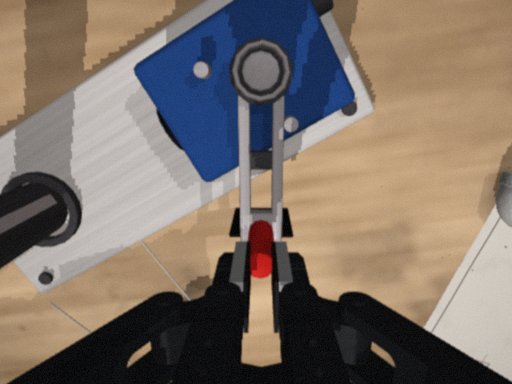

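```bash
python3 -c "
from h import *
cv2.imwrite('pics/scene11c.png',crop(cv2.imread('pics/scene11.png'),140,300,140,270,4))"
```

```text
(no output)
```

View pics/scene11c.png

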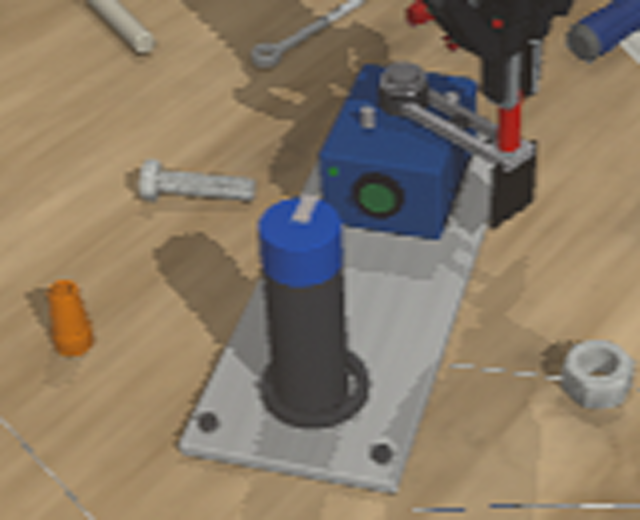

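The scene picture shows the shutter held open with the lens clear (crop px 378,195). The pipe stands upright with its stripe towards the lens (crop px 305,210), and the cup, bolt and nut look unmoved. I'm handing the job in.

```bash
python3 -c "
from h import *
print(bot.finish_job()); info()"
```

```text
the job is handed in; nothing more can be done
None
the job is handed in; nothing more can be done
```

I turned the pipe about 111° clockwise in one grasp, let go of it in its seat, then gripped the red post and swung the shutter to its stop. I handed the job in at about 8.8 s, still holding the shutter there. `finish_job` reports no verdict.

**Pipe:** After I let go, the wrist camera put the stripe at 20 to 22° against the lens direction of 21.1°. The pipe's axis was about 2 mm from the seat's centre, inside the 8 mm limit. The last scene picture shows the pipe upright with its stripe towards the lens.

**Shutter:** The gripper's position gives an angle of about 1.07 rad, against a stop of 1.05 rad. That small excess fits calibration error and the arm giving slightly. Pushing 5 mm further moved the tool only about 1 mm and raised the sideways force from about 6 N to 14 N, so the shutter is on its stop. The grip is 60 N and the lens is clear.

**Other objects:** The cup, nut and bolt look unmoved in the last scene picture; I did not measure them again.

**Checks that failed:**
- **Top camera:** the arm blocked its view of the pipe after the turn, so the stripe angle after the turn was measured only from the wrist camera.
- **Stripe angle from above the post:** a second reading gave 23 to 26°. It was unreliable because the pipe's side was also counted as stripe.
- **Stripe angle at the end:** the last attempt failed because the cap was out of the wrist camera's view, so I judged the final state from the scene picture.

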